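# Level the banding wheel on its foot screws

### The arm

A 6-joint arm with a two-finger parallel gripper is mounted at the origin on the work surface. World frame = base frame: x ahead of the robot, y to its left, z up, the work surface at z = 0. Lengths are in m, angles in degrees, forces in N, time in s.
With the tool pointing down it reaches from about 0.4 to 0.825 m from the base axis. Payload 7 kg.
Tool frame: the origin (TCP) lies on the centre line of the jaws, within the pads' length; the fingertips stand 8 mm ahead of it and the grasp point (between the pads) lies 11 mm behind it; z points along the fingers, y is the line along which they close (so a half turn about z gives the same grasp; the last joint's range is limited). The gripper opens to 88 mm and grips with 3 to 60 N. Pads are 19 mm wide; open, the fingers measure 130 mm over their backs; the gripper's body (78 mm by 193 mm) begins 47 mm behind the grasp point.
Start: joints at [84.632, 20.546, 0.682, 0, -70.136, -16.507], TCP at [0.252, 0.626, 0.235] pointing down, gripper open.
Joint ranges: [-176.03, 176.03], [-82.01, 121.73], [-58.28, 71.71], [-173.87, 95.51], [-174.79, -0.11], [-173.66, 173.66]. Speed limits (degrees/s): [136.94, 136.94, 172.46, 180, 180, 180].

### API

Orientations are given as [roll, pitch, yaw] about the fixed x, y, z axes, in that order (R = Rz(yaw) Ry(pitch) Rx(roll)).
In Python, from plant import telemetry, viewer, close_job, models gives the robot as it stands.
- The arm moves only by the shell command python3 -m handwheel 'ROWS' [FORCE]. ROWS is JSON, a list of rows, each an object with "grip": the closure, from -1 (fully open) to 1 (shut); "travel": the shift along the tool's x, y, z as a fraction of full scale, a list of three; "spin": the turn about the tool's z as a fraction of full scale. A call has 1 to 8 rows; each row shifts and turns the commanded pose from where the row before left it, along the tool's axes as they then stand; what a row does not reach is not made up. Full scale, the value 1, is 0.025 m for a shift and 5 degrees for a turn. A row lasts 1/8 s, in which the tool goes at most 62.5 mm and 10.7 degrees, less where a joint would pass 70% of its speed; a pose out of reach is approached as far as the arm can. A call with a number of a shift or a turn outside -1 to 1 is refused whole. A call with a gripper value outside its range is refused whole. The fingers move at their own pace and stop on an object; FORCE is the grip in N (left out, the last holds). Time passes only in rows, so rows that do not move let the fingers close. It gives the time, the measured TCP pose, the force, the opening and the grip force at its end, in the units of the state.
- telemetry.get_state(): the state, without advancing time (a new reading comes with each control period).
- viewer.capture(name): name is "side" or "top"; returns the picture (480x640x3 uint8, red, green, blue); there is no depth.
- viewer.calibration(name): a dict with "fx", "fy", "cx", "cy" (pixels), "k1" (the pictures are not rectified: a ray, as slopes to the right and down, at radius r is drawn at 1 + k1 r^2 times it, then the intrinsics apply), "T" (4x4, takes a point from camera to world coordinates). Camera axes: x right, y down, z forward; pixel columns grow to the right and rows downward; lengths in m; the calibration is good to about 2 mm. A picture is of the moment at which its call begins. calibration takes no time and is no camera call.
- close_job(): hands the job in; it is judged then, once.
Trained networks look in the newest picture that a camera, given by its name, has taken for a name from the list of things; names that differ only in an ending like _2 or _b are one class to them, and where a whole thing is asked for, a point or a joint stands for the part that bears it (a point fixed in the world has none). Each returns a list of dicts, best first, with "p" (0 to 1); they miss things now and then, are a little off and sometimes report something else, mostly with a low value. They report only what shows in the picture. A call takes as long as a camera call.
- models.find_in(camera, thing): "position" ([column, row] in pixels, amid what is visible of it).
The state is a dict: "time_s": time; "joints": joint angles; "qd": joint speeds; "joint_torque": joint torques, N m; "tcp_pos": TCP position; "eef_rot": TCP orientation; "contact_force": force on the tool from outside, world axes, zero at the start; "moment": the same for the moment, N m; "gripper_width": finger opening in m; "gripper_force": force on a finger pad.
Only numpy, scipy, OpenCV 4.12 (cv2) and the standard library are available. Lean on these libraries where they do the work, as an engineer would, in place of code of your own. Each camera call takes 0.05 s, during which the arm holds its last target. There are 200 camera calls.

### The job

Level the banding wheel on the bench: turn its foot screws by their tommy bars until the bubble sits wholly inside the small ring of the bullseye vial and stays there by itself. Do not shove the wheel across the bench, and leave the jar, the bowl and the brush where they are.

Things in the scene. Friction and masses are not known exactly. Their poses are not given: they have to be found in the camera images.
- wheel: Low table-top banding wheel, about 4 to 5.5 kg, standing loose on three foot screws: dark cast hub, three flat arms 120 degrees apart. Origin on its axis at bench height, within 3 mm; z up the axis; x along the arm of screw a; b, then c follow counter-clockwise from above. The wheel slides if pushed sideways with some 20 N.
- head: Its bare metal wheelhead, 156 mm across, free to spin about the wheel's upright axis: top 90 mm, underside 78 mm above the bench (its origin lies on the axis at bench height, like the wheel's).
- vial (a point): Centre of the bullseye vial fixed in the middle of the wheelhead, 97 mm above the bench: black rim 44 mm across, 9 mm tall; greenish liquid 38 mm across; thin dark ring of 16 mm clear width at its centre. The bubble goes to the high side, 0.35 mm per milliradian of tilt, and settles in about a second.
- bubble (a point): Centre of the pale bubble in the vial, 12 mm across: wholly inside the ring when within 2 mm of the vial's centre. One turn of a single foot screw shifts it about 6.7 mm towards (raising) or away from (lowering) that screw's corner.
- boss_a (a point): On foot screw a's upright axis, at the top face of the boss (32 mm across) that ends arm a: 105 mm from the wheel's axis, 42 mm above the bench. The screw's head (19 mm across) stands 10 to 28 mm above the boss; a level steel bar 7 mm thick with end knobs goes through it, 19 mm above the boss, reaching 41 mm to both sides (all up to 4 mm higher or lower as it is turned).
- boss_b (a point): The same for foot screw b. All three: right-hand thread, 3 mm lead: clockwise from above raises its corner, counter-clockwise lowers it. It takes about 0.11 N m (some 4 N pushed 26 mm off the axis) and stays where left. Its rubber foot, 30 mm across, does not turn. Travel 8 rad either side of the middle; it starts within 4.2 rad of it.
- boss_c (a point): The same for foot screw c. How each bar points differs from start to start and is not measured: see it or feel for it. Its inner end passes under the wheelhead's rim, so a finger meets the bar only on the outer side, where it can push an end round by a little over half a turn (26 mm off the axis a finger clears both head and rim); then the bar's other end has come round.
- jar: Bystander: closed jar of underglaze, 60 mm across, 75 mm tall, loose; origin at the centre of its underside.
- bowl: Bystander: small glazed bowl, 110 mm across, 50 mm tall, loose; origin at the centre of its underside.
- brush: Bystander: flat wooden brush, 160 mm long, lying on the bench, loose; origin under it near its middle, x along the brush.

How it is judged (in metres and radians):
At the end, for the whole second after the job is handed in: The bubble's centre stays within 2 mm of the vial's centre (the bubble wholly inside the ring) with the wheel standing still by itself, less than 20 mm from where it stood; jar, bowl and brush less than 20 mm from where they were (horizontal distance between bubble and vial below 0.002 m and distance of each of wheel, jar, bowl, brush from where it was at the start of the episode below 0.02 m and linear speed of wheel below 0.01 m/s); the robot touches nothing.
It fails at once if the wheel is shoved 20 mm or more from where it stood (distance of wheel from where it was at the start of the episode above 0.02 m).
It fails at once if the jar, the bowl or the brush is moved 20 mm or more (distance of any of jar, bowl, brush from where it was at the start of the episode above 0.02 m).
It also fails if it takes over 64 s, if anything falls off the work surface, if the arm or the gripper's body presses on something with over 40 N, if the wrist force passes 120 N, or if a joint passes its speed limit or range.

## Working session

There is one attempt and no reset: what is moved stays moved. The work goes in short steps, Python scripts to look and compute and a shell command to move; the robot and the scene stay as the last step left them, time stands still between calls to the robot, and variables do not carry over. Pictures are saved under pics/ and viewed, at most 10 in all, crops included, and the job is handed in when it is done.

```bash
mkdir -p pics; ls; cat > h.py <<'E'
import numpy as np, cv2
from plant import telemetry, viewer, close_job, models
def px2w(cam, px, z):
    c=viewer.calibration(cam); T=np.array(c["T"]); 
    u=np.array([(px[0]-c["cx"])/c["fx"],(px[1]-c["cy"])/c["fy"]]); s=u.copy()
    for _ in range(20): s=u/(1+c["k1"]*(s@s))
    d=T[:3,:3]@np.array([s[0],s[1],1]); o=T[:3,3]
    return o+d*(z-o[2])/d[2]
def w2px(cam,p):
    c=viewer.calibration(cam); T=np.array(c["T"]); q=T[:3,:3].T@(np.array(p)-T[:3,3]); s=q[:2]/q[2]; s=s*(1+c["k1"]*(s@s))
    return np.array([c["cx"]+c["fx"]*s[0],c["cy"]+c["fy"]*s[1]])
def snap(cam,name=None):
    im=np.asarray(viewer.capture(cam))[:,:,::-1].copy()
    if name: cv2.imwrite("pics/"+name+".png",im)
    return im
E
python3 - <<'E'
from h import *
H=dict(wheel=.04,head=.09,vial=.097,bubble=.097,boss_a=.042,jar=.04,bowl=.03,brush=.005)
ims=[snap(c) for c in("top","side")]
cv2.imwrite("pics/top1.png",ims[0]);cv2.imwrite("pics/side1.png",ims[1])
for cam in("top","side"):
    print(cam,np.round(viewer.calibration(cam)["T"],3).tolist(),viewer.calibration(cam)["fx"])
    for t,z in H.items():
        for r in models.find_in(cam,t)[:4]: print(t,round(r["p"],2),np.round(r["position"],1),np.round(px2w(cam,r["position"],z),4))
s=telemetry.get_state();print(s)
E
```

```text
pics
top [[0.03, -0.989, 0.142, 0.381], [-0.999, -0.034, -0.028, 0.035], [0.032, -0.141, -0.989, 0.992], [0.0, 0.0, 0.0, 1.0]] 446.8697574768502
wheel 0.63 [374.4 221.4] [ 0.5425 -0.1087  0.04  ]
head 0.79 [374.8 223. ] [ 0.5307 -0.1021  0.09  ]
vial 0.83 [377.5 221. ] [ 0.5339 -0.1065  0.097 ]
boss_a 0.9 [371.6 224.4] [ 0.5353 -0.1024  0.042 ]
jar 0.76 [133.9 261.2] [0.4381 0.4063 0.04  ]
bowl 0.73 [494.  290.5] [ 0.3996 -0.3788  0.03  ]
brush 0.94 [488.  201.6] [ 0.6047 -0.3798  0.005 ]
brush 0.61 [369.6 223.3] [ 0.5437 -0.1032  0.005 ]
side [[0.978, -0.144, 0.152, 0.315], [-0.21, -0.699, 0.684, -0.878], [0.008, -0.701, -0.713, 1.043], [0.0, 0.0, 0.0, 1.0]] 545.0366528636767
wheel 0.83 [337.6 289.7] [ 0.5354 -0.0891  0.04  ]
head 0.83 [335.6 283. ] [ 0.5245 -0.1085  0.09  ]
head 0.74 [339.6 291.3] [ 0.5277 -0.1339  0.09  ]
vial 0.9 [335.5 280.7] [ 0.5243 -0.1075  0.097 ]
boss_a 0.82 [337.4 288.3] [ 0.5355 -0.0865  0.042 ]
boss_a 0.29 [273.2 167.9] [0.4559 0.399  0.042 ]
jar 0.79 [270.5 169.5] [0.4472 0.3957 0.04  ]
bowl 0.87 [301.3 405. ] [ 0.3956 -0.3609  0.03  ]
brush 0.65 [399.4 399.9] [ 0.6013 -0.3803  0.005 ]
{'time_s': 0.9, 'joints': array([ 8.46322372e+01,  2.05461893e+01,  6.81497829e-01, -1.07360879e-04,
       -7.01351844e+01, -1.65059025e+01]), 'qd': array([-0.01295482, -0.01044662,  0.02808652,  0.05475901, -0.00719362,
        0.02247703]), 'joint_torque': array([ 4.62406198e-03, -5.82355356e+01,  2.93301952e+01,  7.00267151e+00,
        1.23630566e-02, -1.43283636e-06]), 'tcp_pos': array([0.25149836, 0.62637398, 0.23455933]), 'eef_rot': array([-1.79999910e+02,  1.32090071e-04, -2.18737017e+01]), 'contact_force': array([-0.81385489,  0.53908373,  0.16462595]), 'moment': array([-0.00208206, -0.03187467,  0.01649056]), 'gripper_force': 0.0, 'gripper_width': 0.08761691084115628}
```

```bash
python3 - <<'E'
import cv2,numpy as np
a=cv2.imread("pics/top1.png")[150:300,300:450];b=cv2.imread("pics/side1.png")[205:355,262:412]
cv2.imwrite("pics/c1.png",np.hstack([cv2.resize(x,(400,400),interpolation=cv2.INTER_CUBIC) for x in(a,b)]))
E
```

```text
(no output)
```

View pics/c1.png

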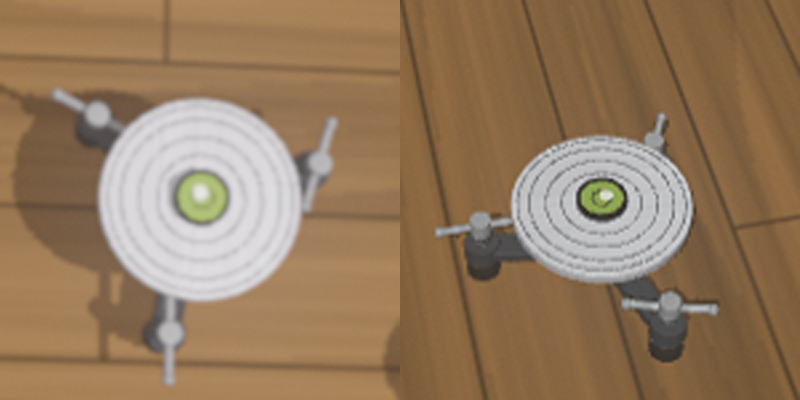

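View pics/top1.png

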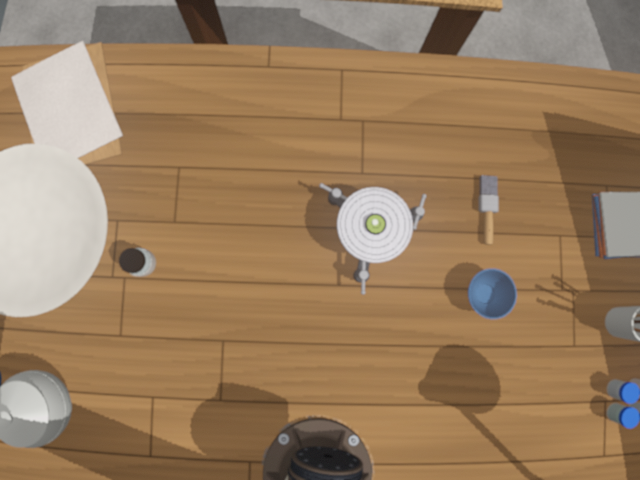

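The top view shows the wheel at about (375,223). Its screw heads are at about (336,193), (420,211) and (364,275), and their bars reach out to (321,185), (425,196) and (363,292). The bubble sits about 2–3 px above the vial centre, towards +x. Next I'll measure it precisely.

```bash
cat >> h.py <<'E'
def bubble(cam,im,verbose=True,z=.0975,c0=(.531,-.107)):
    """warp image to a metric map at height z, 0.25 mm/px, 60 mm square, world x up / y left"""
    n=240; g=(np.arange(n)-n/2+.5)*.00025
    X=c0[0]-g[:,None]+0*g[None]; Y=c0[1]-g[None]+0*g[:,None]
    uv=np.array([w2px(cam,(x,y,z)) for x,y in zip(X.ravel(),Y.ravel())]).astype(np.float32).reshape(n,n,2)
    m=cv2.remap(im,uv[...,0],uv[...,1],cv2.INTER_CUBIC)
    f=m.astype(float); sat=f[...,1]-f[...,0]          # green minus blue
    # liquid: inside dark rim
    dark=cv2.GaussianBlur(f.sum(2),(0,0),3); 
    lab,cc=cv2.connectedComponents((sat>35).astype(np.uint8))
    big=max(range(1,lab),key=lambda i:(cc==i).sum())
    cnt,_=cv2.findContours((cc==big).astype(np.uint8),cv2.RETR_EXTERNAL,cv2.CHAIN_APPROX_NONE)
    h=cv2.convexHull(max(cnt,key=cv2.contourArea)); (cx,cy),ax,_=cv2.fitEllipse(h)
    L=np.zeros((n,n),np.uint8); cv2.ellipse(L,(int(cx),int(cy)),(62,62),0,0,360,1,-1)
    w=np.clip(f[...,0]-0.5*(np.percentile(f[...,0][L>0],30)+f[...,0][L>0].max()),0,None)*L
    jj,ii=np.meshgrid(np.arange(n),np.arange(n)); bx=(w*jj).sum()/w.sum(); by=(w*ii).sum()/w.sum()
    W=lambda a,b:np.array([c0[0]-(b-n/2+.5)*.00025,c0[1]-(a-n/2+.5)*.00025])
    if verbose: print(cam,"vial",W(cx,cy).round(4),"axes mm",np.round(np.array(ax)*.25,1),"bubble",W(bx,by).round(4),"off mm",((W(bx,by)-W(cx,cy))*1e3).round(2))
    return m,W(cx,cy),W(bx,by)
E
python3 - <<'E'
from h import *
ms=[bubble(c,cv2.imread(f"pics/{c}1.png"))[0] for c in("top","side")]
cv2.imwrite("pics/m1.png",cv2.resize(np.hstack(ms),(800,400)))
for n,h,o in(("P",(336.4,193.1),(321.4,184.9)),("Q",(420,211.1),(424.9,195.8)),("R",(363.8,274.9),(363,292.5))):
    print(n,px2w("top",h,.069).round(4),px2w("top",o,.061).round(4))
off=lambda p:(262+(p[0]-400)/2.667,205+p[1]/2.667)
for n,h,o in(("P",(655,138),(662,117)),("Q",(670,298),(714,310)),("R",(480,218),(440,233))):
    print(n,px2w("side",off(h),.069).round(4),px2w("side",off(o),.061).round(4))
E
```

```text
Traceback (most recent call last):
  File "h.py", line 20, in bubble
    uv=np.array([w2px(cam,(x,y,z)) for x,y in zip(X.ravel(),Y.ravel())]).astype(np.float32).reshape(n,n,2)
                 ~~~~^^^^^^^^^^^^^
  File "h.py", line 10, in w2px
    c=viewer.calibration(cam); T=np.array(c["T"]); q=T[:3,:3].T@(np.array(p)-T[:3,3]); s=q[:2]/q[2]; s=s*(1+c["k1"]*(s@s))
ValueError: time passes only in moves, steps and waits
```

```bash
python3 - <<'E'
s=open("h.py").read()
s=s.replace("def px2w","import functools\n@functools.cache\ndef cal(c): return viewer.calibration(c)\ndef px2w",1).replace("c=viewer.calibration(cam)","c=cal(cam)")
s=s.replace("uv=np.array([w2px(cam,(x,y,z)) for x,y in zip(X.ravel(),Y.ravel())]).astype(np.float32).reshape(n,n,2)",
"""c=cal(cam);T=np.array(c["T"]); K=np.array([[c["fx"],0,c["cx"]],[0,c["fy"],c["cy"]],[0,0,1.]])
    R=T[:3,:3].T; q=np.stack([X,Y,0*X+z],-1)-T[:3,3]; q=q@R.T; sl=q[...,:2]/q[...,2:]; sl=sl*(1+c["k1"]*(sl**2).sum(-1,keepdims=True))
    uv=(sl*[c["fx"],c["fy"]]+[c["cx"],c["cy"]]).astype(np.float32)""")
open("h.py","w").write(s)
E
python3 - <<'E'
from h import *
ms=[bubble(c,cv2.imread(f"pics/{c}1.png"))[0] for c in("top","side")]
cv2.imwrite("pics/m1.png",cv2.resize(np.hstack(ms),(800,400)))
for n,h,o in(("P",(336.4,193.1),(321.4,184.9)),("Q",(420,211.1),(424.9,195.8)),("R",(363.8,274.9),(363,292.5))):
    print(n,px2w("top",h,.069).round(4),px2w("top",o,.061).round(4))
off=lambda p:(262+(p[0]-400)/2.667,205+p[1]/2.667)
for n,h,o in(("P",(655,138),(662,117)),("Q",(670,298),(714,310)),("R",(480,218),(440,233))):
    print(n,px2w("side",off(h),.069).round(4),px2w("side",off(o),.061).round(4))
E
```

```text
top vial [ 0.5284 -0.1018] axes mm [38.2 38.5] bubble [ 0.5322 -0.1007] off mm [3.78 1.04]
side vial [ 0.5297 -0.1023] axes mm [37.2 38.5] bubble [ 0.5338 -0.101 ] off mm [4.07 1.31]
P [ 0.5954 -0.0227  0.069 ] [0.614  0.0094 0.061 ]
Q [ 0.5633 -0.202   0.069 ] [ 0.599 -0.215  0.061]
R [ 0.4246 -0.0838  0.069 ] [ 0.3884 -0.0838  0.061 ]
P [ 0.6006 -0.0216  0.069 ] [0.6162 0.0099 0.061 ]
Q [ 0.5667 -0.1985  0.069 ] [ 0.6013 -0.2126  0.061 ]
R [ 0.4279 -0.082   0.069 ] [ 0.392 -0.085  0.061]
```

View pics/m1.png

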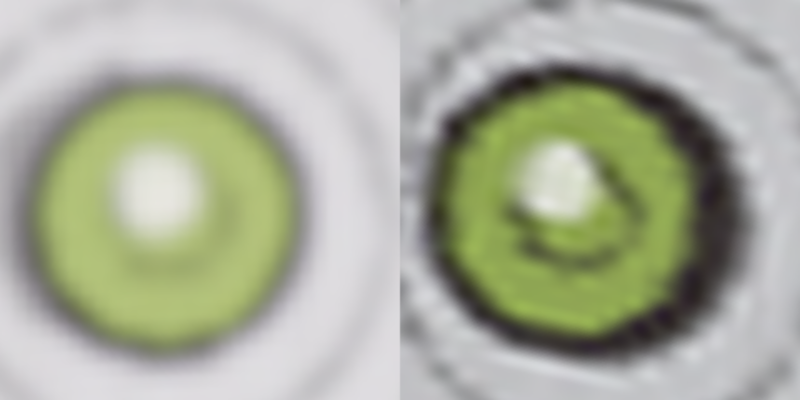

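```bash
python3 -m handwheel '[{"grip":1,"travel":[0,0,0],"spin":-0.875},{"grip":1,"travel":[0,0,0],"spin":-0.875},{"grip":1,"travel":[0,0,0],"spin":-0.875},{"grip":1,"travel":[0,0,0],"spin":-0.875},{"grip":1,"travel":[0,0,0],"spin":-0.875},{"grip":1,"travel":[0,0,0],"spin":0}]' 20
```

```text
time_s: 1.65
tcp_pos: [0.2515, 0.6264, 0.2346]
eef_rot: [-180.0, 0.0, -0.0]
contact_force: [-0.3, -1.0, 0.3]
gripper_width: 0.0332
gripper_force: 0.0
```

```bash

python3 -m handwheel '[{"grip":1,"travel":[0.75,1,0],"spin":0},{"grip":1,"travel":[0.75,1,0],"spin":0},{"grip":1,"travel":[0.75,1,0],"spin":0},{"grip":1,"travel":[0.75,1,0],"spin":0},{"grip":1,"travel":[0.75,1,0],"spin":0},{"grip":1,"travel":[0.75,1,0],"spin":0},{"grip":1,"travel":[0.75,1,0],"spin":0},{"grip":1,"travel":[0.75,1,0],"spin":0}]' | head -2
python3 -m handwheel '[{"grip":1,"travel":[0,1,0],"spin":0},{"grip":1,"travel":[0,1,0],"spin":0},{"grip":1,"travel":[0,1,0],"spin":0},{"grip":1,"travel":[0,1,0],"spin":0},{"grip":1,"travel":[0,1,0],"spin":0},{"grip":1,"travel":[0,1,0],"spin":0},{"grip":1,"travel":[0,1,0],"spin":0},{"grip":1,"travel":[0,1,0],"spin":0}]'| head -2
python3 -m handwheel '[{"grip":1,"travel":[0,1,0],"spin":0},{"grip":1,"travel":[0,1,0],"spin":0},{"grip":1,"travel":[0,1,0],"spin":0},{"grip":1,"travel":[0,1,0],"spin":0},{"grip":1,"travel":[0,1,0],"spin":0},{"grip":1,"travel":[0,1,0],"spin":0},{"grip":1,"travel":[0,1,0],"spin":0},{"grip":1,"travel":[0,1,0],"spin":0}]'| head -2
python3 -m handwheel '[{"grip":1,"travel":[0,1,0],"spin":0},{"grip":1,"travel":[0,1,0],"spin":0},{"grip":1,"travel":[0,1,0],"spin":0},{"grip":1,"travel":[0,1,0],"spin":0},{"grip":1,"travel":[0,1,0],"spin":0},{"grip":1,"travel":[0,1,0],"spin":0},{"grip":1,"travel":[0,0.25,0],"spin":0},{"grip":1,"travel":[0,0,0],"spin":0}]'
```

```text
time_s: 2.65
tcp_pos: [0.4026, 0.4239, 0.235]
time_s: 3.65
tcp_pos: [0.4015, 0.2248, 0.2346]
time_s: 4.65
tcp_pos: [0.4012, 0.0248, 0.2346]
time_s: 5.65
tcp_pos: [0.4011, -0.1303, 0.2345]
eef_rot: [-180.0, 0.0, -0.1]
contact_force: [0.1, 0.6, -0.6]
gripper_width: 0.0008
gripper_force: 0.0
```

```bash

python3 -m handwheel '[{"grip":1,"travel":[0,0,1],"spin":0},{"grip":1,"travel":[0,0,1],"spin":0},{"grip":1,"travel":[0,0,1],"spin":0},{"grip":1,"travel":[0,0,1],"spin":0},{"grip":1,"travel":[0,0,1],"spin":0},{"grip":1,"travel":[0,0,1],"spin":0},{"grip":1,"travel":[0,0,1],"spin":0},{"grip":1,"travel":[0,0,0.06],"spin":0}]'
python3 -m handwheel '[{"grip":1,"travel":[0,-0.4,0],"spin":0},{"grip":1,"travel":[0,-0.4,0],"spin":0},{"grip":1,"travel":[0,-0.3,0],"spin":0},{"grip":1,"travel":[0,-0.2,0],"spin":0}]'
python3 -m handwheel '[{"grip":1,"travel":[0,-0.2,0],"spin":0},{"grip":1,"travel":[0,-0.2,0],"spin":0}]'
```

```text
time_s: 6.65
tcp_pos: [0.4003, -0.1295, 0.0569]
eef_rot: [180.0, 0.2, 0.0]
contact_force: [-0.5, -0.2, 0.6]
gripper_width: 0.0004
gripper_force: 0.0
time_s: 7.15
tcp_pos: [0.4016, -0.0972, 0.0587]
eef_rot: [180.0, -0.0, 0.1]
contact_force: [0.3, -9.0, 2.6]
gripper_width: 0.0005
gripper_force: 4.6
time_s: 7.4
tcp_pos: [0.4013, -0.0879, 0.0584]
eef_rot: [179.9, 0.0, 0.0]
contact_force: [-0.1, -10.1, 1.0]
gripper_width: 0.0006
gripper_force: 3.8
```

```bash
python3 - <<'E'
from h import *
a=snap("top","t2");b=snap("side","s2")
cv2.imwrite("pics/c2.png",np.hstack([cv2.resize(x,(400,400),interpolation=cv2.INTER_CUBIC) for x in(a[150:300,300:450],b[205:355,252:402])]))
E
```

```text
(no output)
```

View pics/c2.png

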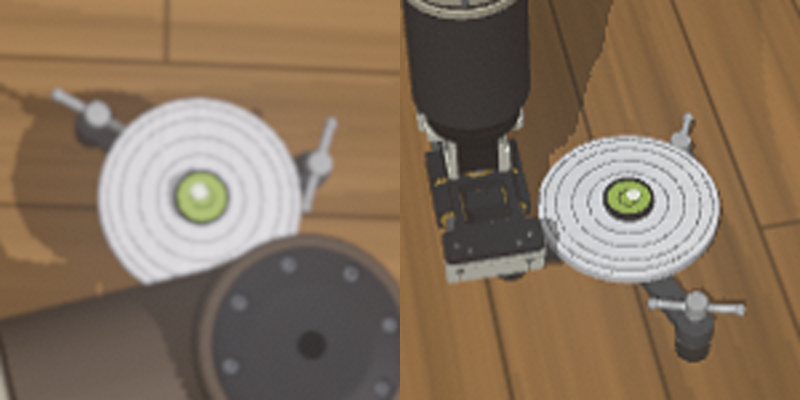

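```bash

python3 -m handwheel '[{"grip":1,"travel":[0,-0.3,0],"spin":0},{"grip":1,"travel":[0,-0.3,0],"spin":0},{"grip":1,"travel":[0,-0.3,0],"spin":0},{"grip":1,"travel":[0.15,-0.3,0],"spin":0},{"grip":1,"travel":[0.2,-0.34,0],"spin":0},{"grip":1,"travel":[0.15,0,0],"spin":0}]'
python3 - <<'E'
from h import *
for c in("top","side"): bubble(c,snap(c))
E
python3 -m handwheel '[{"grip":1,"travel":[0.2,0,0],"spin":0},{"grip":1,"travel":[0.2,0,0],"spin":0},{"grip":1,"travel":[0,0,0],"spin":0}]'
python3 - <<'E'
from h import *
for c in("top","side"): bubble(c,snap(c))
E
```

```text
time_s: 8.25
tcp_pos: [0.4138, -0.0482, 0.058]
eef_rot: [-180.0, 0.0, 0.0]
contact_force: [-6.4, 3.9, 3.7]
gripper_width: 0.0
gripper_force: 3.4
top vial [ 0.5307 -0.1015] axes mm [34.2 38.5] bubble [ 0.5322 -0.0995] off mm [1.43 2.06]
side vial [ 0.5302 -0.1021] axes mm [37.6 38.1] bubble [ 0.5335 -0.1006] off mm [3.28 1.5 ]
time_s: 8.72
tcp_pos: [0.4233, -0.0488, 0.0577]
eef_rot: [180.0, 0.1, -0.0]
contact_force: [-5.3, 1.3, 1.0]
gripper_width: 0.0004
gripper_force: 2.6
top vial [ 0.5426 -0.0994] axes mm [10.4 24.1] bubble [ 0.5534 -0.0992] off mm [10.79  0.22]
side vial [ 0.5303 -0.1021] axes mm [37.6 38.1] bubble [ 0.533  -0.1001] off mm [2.66 1.94]
```

```bash

python3 -m handwheel '[{"grip":1,"travel":[-0.6,0,0],"spin":0},{"grip":1,"travel":[-0.5,0,0],"spin":0},{"grip":1,"travel":[0,0,-1],"spin":0},{"grip":1,"travel":[0,0,-1],"spin":0},{"grip":1,"travel":[0,0.9,0],"spin":0},{"grip":1,"travel":[0.4,0.9,0],"spin":0},{"grip":1,"travel":[0.6,0.9,0],"spin":0},{"grip":1,"travel":[0.5,0,0],"spin":0}]'
python3 - <<'E'
from h import *
b=snap("side","s3"); bubble("side",b); cv2.imwrite("pics/c3.png",cv2.resize(b[205:355,232:382],(600,600),interpolation=cv2.INTER_CUBIC))
E
```

```text
time_s: 9.82
tcp_pos: [0.4343, -0.1171, 0.1084]
eef_rot: [-180.0, -0.1, -0.1]
contact_force: [0.2, 0.3, -0.4]
gripper_width: 0.0006
gripper_force: 0.0
side vial [ 0.5303 -0.102 ] axes mm [37.6 38.2] bubble [ 0.5329 -0.1001] off mm [2.6 1.9]
```

View pics/c3.png

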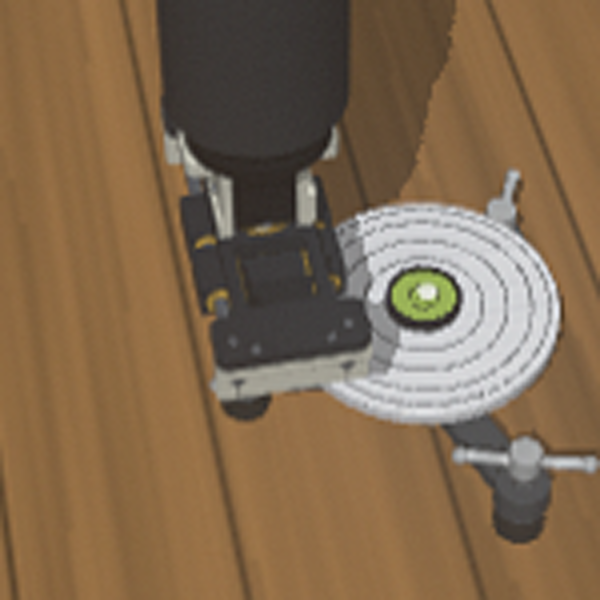

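```bash

python3 -m handwheel '[{"grip":1,"travel":[-0.6,-0.9,0],"spin":0},{"grip":1,"travel":[-0.7,-0.9,0],"spin":0},{"grip":1,"travel":[0,-0.9,0],"spin":0},{"grip":1,"travel":[0,0,1],"spin":0},{"grip":1,"travel":[0,0,1],"spin":0},{"grip":1,"travel":[0.4,0,0],"spin":0},{"grip":1,"travel":[0.4,0,0],"spin":0},{"grip":1,"travel":[0.2,0,0],"spin":0}]'
python3 -m handwheel '[{"grip":1,"travel":[0.15,0,0],"spin":0},{"grip":1,"travel":[0.1,0,0],"spin":0},{"grip":1,"travel":[0,0,0],"spin":0},{"grip":1,"travel":[0,0,0],"spin":0},{"grip":1,"travel":[0,0,0],"spin":0},{"grip":1,"travel":[0,0,0],"spin":0}]'
python3 - <<'E'
from h import *
bubble("side",snap("side"))
E
```

```text
time_s: 10.88
tcp_pos: [0.4255, -0.0492, 0.0582]
eef_rot: [180.0, 0.2, -0.1]
contact_force: [-8.8, -0.0, 1.7]
gripper_width: 0.0007
gripper_force: 3.0
time_s: 11.62
tcp_pos: [0.4312, -0.0493, 0.0581]
eef_rot: [180.0, 0.2, -0.1]
contact_force: [-5.4, 0.7, -0.9]
gripper_width: 0.0006
gripper_force: 2.2
side vial [ 0.5304 -0.1021] axes mm [37.5 38.2] bubble [ 0.5324 -0.1001] off mm [2.07 2.05]
```

```bash

python3 -m handwheel '[{"grip":1,"travel":[0.15,0,0],"spin":0},{"grip":1,"travel":[0.12,0,0],"spin":0},{"grip":1,"travel":[0,0,0],"spin":0},{"grip":1,"travel":[0,0,0],"spin":0},{"grip":1,"travel":[0,0,0],"spin":0},{"grip":1,"travel":[0,0,0],"spin":0},{"grip":1,"travel":[0,0,0],"spin":0},{"grip":1,"travel":[0,0,0],"spin":0}]'
python3 - <<'E'
from h import *
bubble("side",snap("side"))
E
```

```text
time_s: 12.68
tcp_pos: [0.4395, -0.0489, 0.0581]
eef_rot: [-180.0, -0.0, -0.0]
contact_force: [-4.5, 2.4, 1.3]
gripper_width: 0.0003
gripper_force: 1.9
side vial [ 0.5304 -0.1021] axes mm [37.6 38.1] bubble [ 0.5325 -0.1001] off mm [2.1  2.02]
```

```bash

python3 -m handwheel '[{"grip":1,"travel":[-0.6,0,0],"spin":0},{"grip":1,"travel":[-0.6,0,0],"spin":0},{"grip":1,"travel":[0,0,-1],"spin":0},{"grip":1,"travel":[0,0,-1],"spin":0},{"grip":1,"travel":[0,0,-1],"spin":0},{"grip":1,"travel":[0,0,-1],"spin":0},{"grip":1,"travel":[0.953,-0.31,0],"spin":0},{"grip":1,"travel":[0.953,-0.31,0],"spin":0}]' | head -2
python3 -m handwheel '[{"grip":1,"travel":[0.953,0,0],"spin":0},{"grip":1,"travel":[0.953,0,0],"spin":0},{"grip":1,"travel":[0.953,0,0],"spin":0},{"grip":1,"travel":[0.953,0,0],"spin":0},{"grip":1,"travel":[0.953,0,0],"spin":0},{"grip":1,"travel":[0.953,0,0],"spin":0},{"grip":1,"travel":[0.953,0,0],"spin":0},{"grip":1,"travel":[0.953,0,0],"spin":0}]' | head -2
python3 -m handwheel '[{"grip":1,"travel":[0,0,0],"spin":-1},{"grip":1,"travel":[0,0,0],"spin":-1},{"grip":1,"travel":[0,0,0],"spin":-1},{"grip":1,"travel":[0,0,0],"spin":-1},{"grip":1,"travel":[0,0,0],"spin":-1},{"grip":1,"travel":[0,0,0],"spin":-1},{"grip":1,"travel":[0,0,0],"spin":-1},{"grip":1,"travel":[0,0,0],"spin":-1}]'
python3 - <<'E'
from h import *
a=snap("top","t4");b=snap("side","s4");bubble("top",a);bubble("side",b)
cv2.imwrite("pics/c4.png",np.hstack([cv2.resize(x,(400,400),interpolation=cv2.INTER_CUBIC) for x in(a[150:300,300:450],b[205:355,252:402])]))
E
```

```text
time_s: 13.72
tcp_pos: [0.4576, -0.033, 0.1591]
time_s: 14.72
tcp_pos: [0.6481, -0.0331, 0.1585]
time_s: 15.72
tcp_pos: [0.6473, -0.0331, 0.1585]
eef_rot: [180.0, -0.0, 40.2]
contact_force: [-0.2, -0.8, -0.1]
gripper_width: 0.0009
gripper_force: 0.0
top vial [ 0.529  -0.1019] axes mm [38.3 38.6] bubble [ 0.5312 -0.0995] off mm [2.14 2.46]
side vial [ 0.5304 -0.1021] axes mm [37.5 38.1] bubble [ 0.5324 -0.1001] off mm [2.06 2.04]
```

View pics/c4.png

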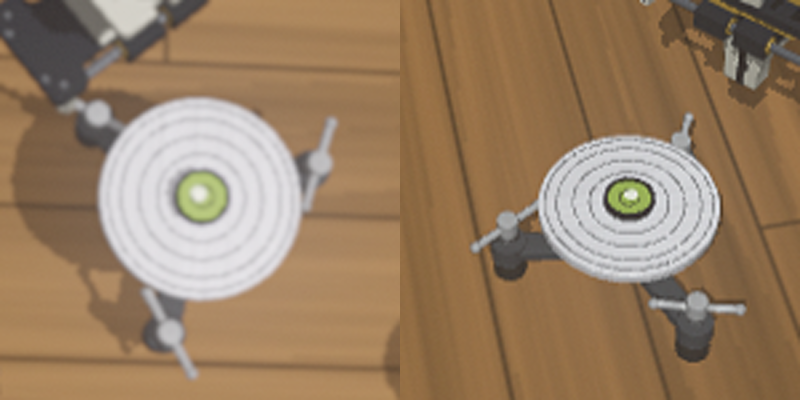

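```bash

python3 -m handwheel '[{"grip":1,"travel":[0,0,1],"spin":-0.88},{"grip":1,"travel":[0,0,1],"spin":-0.88},{"grip":1,"travel":[0,0,1],"spin":0},{"grip":1,"travel":[0,0,1],"spin":0},{"grip":1,"travel":[0,0,0],"spin":0},{"grip":1,"travel":[0,-0.5,0],"spin":0},{"grip":1,"travel":[0,-0.4,0],"spin":0},{"grip":1,"travel":[0,-0.2,0],"spin":0}]'
python3 -m handwheel '[{"grip":1,"travel":[0,-0.3,0],"spin":0},{"grip":1,"travel":[0,-0.3,0],"spin":0},{"grip":1,"travel":[0,-0.3,0],"spin":0},{"grip":1,"travel":[0,-0.3,0],"spin":0},{"grip":1,"travel":[0,-0.18,0],"spin":0}]'
python3 -m handwheel '[{"grip":1,"travel":[-0.15,-0.3,0],"spin":0},{"grip":1,"travel":[-0.2,-0.3,0],"spin":0},{"grip":1,"travel":[-0.25,0,0],"spin":0},{"grip":1,"travel":[-0.2,0,0],"spin":0},{"grip":1,"travel":[-0.15,0,0],"spin":0},{"grip":1,"travel":[-0.15,0,0],"spin":0}]'
python3 -m handwheel '[{"grip":1,"travel":[-0.15,0,0],"spin":0},{"grip":1,"travel":[-0.1,0,0],"spin":0},{"grip":1,"travel":[0,0,0],"spin":0},{"grip":1,"travel":[0,0,0],"spin":0},{"grip":1,"travel":[0,0,0],"spin":0},{"grip":1,"travel":[0,0,0],"spin":0},{"grip":1,"travel":[0,0,0],"spin":0},{"grip":1,"travel":[0,0,0],"spin":0}]'
python3 - <<'E'
from h import *
for c in("top","side"): bubble(c,snap(c))
E
```

```text
time_s: 16.82
tcp_pos: [0.6268, -0.0144, 0.0592]
eef_rot: [179.9, -0.1, 48.8]
contact_force: [-1.0, 0.9, 0.5]
gripper_width: 0.0005
gripper_force: 0.0
time_s: 17.45
tcp_pos: [0.6025, 0.008, 0.059]
eef_rot: [179.9, -0.1, 48.8]
contact_force: [4.3, -2.9, 0.5]
gripper_width: 0.0003
gripper_force: 2.5
time_s: 18.2
tcp_pos: [0.5729, -0.0023, 0.0585]
eef_rot: [179.9, -0.2, 48.8]
contact_force: [4.0, 5.0, -0.5]
gripper_width: 0.0003
gripper_force: 2.8
time_s: 19.2
tcp_pos: [0.5675, -0.0081, 0.058]
eef_rot: [-180.0, 0.0, 48.8]
contact_force: [0.4, 4.0, 1.8]
gripper_width: 0.0003
gripper_force: 2.0
top vial [ 0.5295 -0.1013] axes mm [38.1 38.7] bubble [ 0.53   -0.1008] off mm [0.58 0.47]
side vial [ 0.5306 -0.1018] axes mm [37.6 38.2] bubble [ 0.5314 -0.1016] off mm [0.82 0.18]
```

```bash

python3 -m handwheel '[{"grip":1,"travel":[0.6,0,0],"spin":0},{"grip":1,"travel":[0.8,0,0],"spin":0},{"grip":1,"travel":[0.8,0,-0.5],"spin":0},{"grip":1,"travel":[0.5,0,-1],"spin":0},{"grip":1,"travel":[0,0,-1],"spin":0},{"grip":1,"travel":[0,0,-1],"spin":0},{"grip":1,"travel":[0,0,0],"spin":0},{"grip":1,"travel":[0,0,0],"spin":0}]'
python3 -m handwheel '[{"grip":1,"travel":[0,0,0],"spin":0},{"grip":1,"travel":[0,0,0],"spin":0},{"grip":1,"travel":[0,0,0],"spin":0},{"grip":1,"travel":[0,0,0],"spin":0},{"grip":1,"travel":[0,0,0],"spin":0},{"grip":1,"travel":[0,0,0],"spin":0}]' | tail -3
python3 - <<'E'
from h import *
ms=[bubble(c,snap(c,c+"5"))[0] for c in("top","side")]
cv2.imwrite("pics/m5.png",cv2.resize(np.hstack(ms),(800,400)))
E
```

```text
time_s: 20.3
tcp_pos: [0.612, 0.0431, 0.1449]
eef_rot: [-180.0, 0.0, 48.8]
contact_force: [-0.6, -0.2, 0.4]
gripper_width: 0.0007
gripper_force: 0.0
contact_force: [0.7, 0.9, -0.1]
gripper_width: 0.0004
gripper_force: 0.0
top vial [ 0.5295 -0.1013] axes mm [38.1 38.8] bubble [ 0.5301 -0.1009] off mm [0.63 0.38]
side vial [ 0.5306 -0.1019] axes mm [37.6 38.2] bubble [ 0.5314 -0.1016] off mm [0.83 0.3 ]
```

View pics/m5.png

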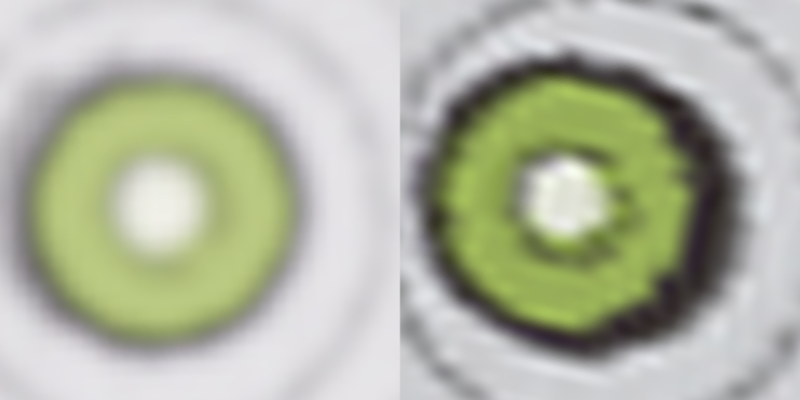

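```bash
python3 -c "
from plant import close_job
print(close_job())"
```

```text
the job is handed in; nothing more can be done
None
```

The job is handed in: the wheel is levelled, with the bubble measured about 0.7–0.9 mm from the vial's centre (about 1.2 mm by eye against the ring), inside the 2 mm limit, and steady with the arm clear; I took no end measurement of the jar, bowl or brush, but saw no contact with them, and no verdict came back.

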